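# Try the refitted lid stay on the sanding box

## Task

The folding stay on the blue-lidded box has just been refitted, so try it once: raise the lid by its front bar until the stay's knee drops past straight, then let go so that the lid stands open by itself. Then take the red grip at the knee, lift it so that the stay folds again and lets the lid down until it is fully shut. Leave the green-lidded box closed.

Things in the scene. Friction and masses are not known exactly. Their poses are not given: they have to be found in the camera images.
- lid (a joint): Angle of the blue lid, rad: 0 shut, grows as it is raised. Lid 170 x 200 x 12 mm, 0.4 kg, on a fixed box 100 mm high; hinge on the far side; damped, a free lid sinks slowly. Its stay comes straight at 1.15. Raised to 1.17-1.24 (hard end 1.28), the knee drops past straight by its own weight within 0.5 s; let down, the lid then rests locked at about 1.12. Raised less, it sinks shut when let go.
- lid_bar (a point): Middle of the blue lid's round steel pull bar, 14 mm thick, 118 long, 45 mm in front of the lid, on two arms 55 mm either side of the middle. 215 mm from the hinge axis (parallel to the bar), and 6 mm above it when shut. Axes turn with the lid; when shut: x from bar to hinge, away from the robot, y along the bar, z up. Pinched across x from above, it turns between the fingers as the lid swings.
- knee_grip (a point): Middle of the red round grip (14 mm thick, 52 long, along y, parallel to the bar) at the stay's knee, 62 mm beyond the lid's left (+y) edge. Rides an arc of 74 mm radius about a pivot on the box side near the front, 14 mm under the rim. Stay locked: it is low and farther back. Led back along the arc to where it stood with the lid shut, it passes straight, folds the stay and lets the lid down.
- other_lid (a joint): Angle of the green lid of the bystander box, rad: 0 shut, grows as it is raised. Same size of box, on either side of the blue-lidded one, with a wooden pull bar and no stay. It is to stay shut.

How it is judged:
On the way:
1. the blue lid stands open on its locked stay, at rest, untouched by the robot (value of joint lid above 1 rad and velocity of joint lid between -0.05 and 0.05 rad/s and contact force between each of the arm, the fingers and lid below 0.1 N), for 0.5 s.
At the end, for the whole second after the job is handed in: After the lid has once stood open by itself on the locked stay for half a second (above 1.0 rad, untouched), the blue lid is shut to within 0.05 rad and at rest, and the green lid is shut to within 0.05 rad (value of joint each of lid, other_lid below 0.05 rad and velocity of joint lid above -0.05 rad/s).
It fails at once if the green lid of the other box is lifted by more than 0.2 rad (value of joint other_lid above 0.2 rad).
It also fails if it takes over 51 s, if anything falls off the work surface, if the arm or the gripper's body presses on something with over 40 N, if the wrist force passes 120 N, or if a joint passes its speed limit or range.

## Robot

A 6-joint arm with a two-finger parallel gripper is mounted at the origin on the work surface. World frame = base frame: x ahead of the robot, y to its left, z up, the work surface at z = 0. Lengths are in m, angles in rad, forces in N, time in s.
With the tool pointing down it reaches from about 0.3 to 0.85 m from the base axis. Payload 4.2 kg.
Tool frame: the origin (TCP) lies midway between the tips of the shut fingers; the grasp point (between the pads) lies 19 mm behind it; z points along the fingers, y is the direction in which the jaws open and shut (so a half turn about z gives the same grasp; the last joint's range is limited). The gripper opens to 91 mm and grips with 3 to 60 N. Pads are 32 mm wide; open, the fingers measure 118 mm over their backs; the gripper's body (76 mm by 178 mm) begins 60 mm behind the grasp point.
Start: joints at [1.181, 0.32, 1.565, -0, 1.257, -0.02], TCP at [0.208, 0.536, 0.186] pointing down, gripper open.
Joint ranges: [-3.11, 3.11], [-0.84, 2.01], [0.21, 2.61], [-1.34, 4.49], [0.05, 2.63], [-2.56, 2.56]. Speed limits (rad/s): [2.57, 2.57, 3.14, 3.14, 3.14, 3.14].

## Interface

Orientations are given as a unit quaternion [x, y, z, w].
In Python, from rig import ctrl gives the robot as it stands.
- The arm moves only by the tool drive_tool, never from a script. Its argument "moves" is a list of rows, each a list of 2 entries, a list of its own where there are three numbers: the shift along the world's x, y, z in m, then the turn, a rotation vector about the world's x, y, z in rad. A call has 1 to 5 rows; each row is the pose to reach, as a shift and turn from the pose measured when the call began; what a row does not reach only later rows make up. A row lasts 1/12 s, in which the tool goes at most 41.7 mm and 7.16 degrees, less where a joint would pass 70% of its speed; a pose out of reach is approached as far as the arm can. A call with a gripper value outside its range is refused whole. "gripper" is the opening, from 0 (shut) to 1 (fully open), set as the call begins (left out, the last holds). The fingers move at their own pace and stop on an object; the grip force is fixed at half the most. Time passes only in rows, so rows that repeat a pose let the fingers close. It gives the time, the measured TCP pose, the force and the opening at its end, in the units of the state.
- ctrl.observe(): the state, without advancing time (a new reading comes with each control period).
- ctrl.read_camera(name): name is "scene" or "side" or "wrist"; returns a dict with "frame" (480x640x3 uint8, red, green, blue), "K" (3x3 intrinsics, pixels), "T" (4x4, takes a point from camera to world coordinates). Camera axes: x right, y up, looking along -z (the intrinsics and any distortion apply to the point x, -y, -z); pixel columns grow to the right and rows downward; lengths in m; the calibration is good to about 2 mm. A picture is of the moment at which its call begins. There is no depth.
- ctrl.job_done(): hands the job in, once; it reports no verdict.
The state is a dict: "time": time; "qpos": joint angles; "joint_velocities": joint speeds; "joint_efforts": joint torques, N m; "eef_pos": TCP position; "ee_rot": TCP orientation; "wrist_force": force on the tool from outside, world axes, zero at the start; "moment": the same for the moment, N m; "gripper_width": finger opening in m.
Only numpy, scipy, OpenCV 4.12 (cv2) and the standard library are available. Lean on these libraries where they do the work, as an engineer would, in place of code of your own. Each camera call takes 0.05 s, during which the arm holds its last target.

## Working session

There is one attempt and no reset: what is moved stays moved. The work goes in short steps, Python scripts to look and compute and a tool call to move; the robot and the scene stay as the last step left them, time stands still between calls to the robot, and variables do not carry over. Pictures are saved under pics/ and viewed, and the job is handed in when it is done.

Besides the shell and the picture viewer there is one more tool, called after "Call:" by a JSON object that holds its "op" and its "data". drive_tool: Moves the arm, as the interface text tells. Its arguments: {"type":"object","properties":{"moves":{"type":"array"},"gripper":{"type":"number"}},"required":["moves"]}

```bash
ls; mkdir -p pics
python3 - <<'E'
from rig import ctrl
import cv2
s=ctrl.observe();print(s)
for n in ["scene","side","wrist"]:
    d=ctrl.read_camera(n);cv2.imwrite(f"pics/{n}0.png",d["frame"][:,:,::-1]);print(n,d["K"].tolist(),d["T"].round(4).tolist(),[k for k in d])
E
```

```text
pics
{'time': 0.0, 'qpos': array([ 1.18103456e+00,  3.20311921e-01,  1.56567672e+00, -7.93661640e-06,
        1.25735701e+00, -1.99845906e-02]), 'joint_velocities': array([-1.48722809e-03,  6.56015779e-04, -1.79373207e-03,  5.20005398e-04,
       -1.03635691e-03, -5.86161588e-05]), 'joint_efforts': array([-1.78258699e-03, -4.12461197e+01, -2.31968951e+01,  7.25391484e-02,
        4.56801255e-02, -1.19858910e-04]), 'eef_pos': array([0.20759755, 0.53563688, 0.1856097 ]), 'ee_rot': array([ 1.83835747e-01,  9.82956586e-01, -8.58932633e-04, -1.74621836e-04]), 'wrist_force': array([-0.21534459,  0.16807221,  0.54756742]), 'moment': array([ 0.01599236,  0.01537271, -0.02417976]), 'gripper_width': 0.09097803611788627}
scene [[622.2214041699101, 0.0, 310.59516203567466], [0.0, 622.2214041699101, 243.81736879565625], [0.0, 0.0, 1.0]] [[-0.6173, -0.676, 0.4023, 0.9687], [0.7867, -0.5267, 0.322, 0.3812], [-0.0058, 0.5153, 0.857, 1.0457], [0.0, 0.0, 0.0, 1.0]] ['frame', 'K', 'T']
side [[578.8046225526914, 0.0, 314.39744559510166], [0.0, 578.8046225526914, 236.71274668478307], [0.0, 0.0, 1.0]] [[0.8443, 0.4105, -0.3445, 0.2339], [-0.5358, 0.6319, -0.56, -0.49], [-0.0122, 0.6574, 0.7535, 0.9056], [0.0, 0.0, 0.0, 1.0]] ['frame', 'K', 'T']
wrist [[388.60965150472526, 0.0, 318.09793554383464], [0.0, 388.60965150472526, 235.20203298066278], [0.0, 0.0, 1.0]] [[0.3615, -0.8999, -0.2439, 0.1386], [0.9324, 0.3485, 0.0961, 0.5628], [-0.0015, -0.2621, 0.965, 0.3846], [0.0, 0.0, 0.0, 1.0]] ['frame', 'K', 'T']
```

View pics/scene0.png

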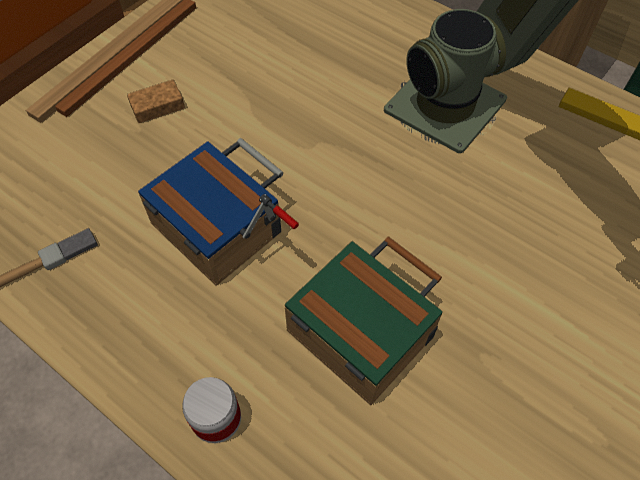

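View pics/side0.png

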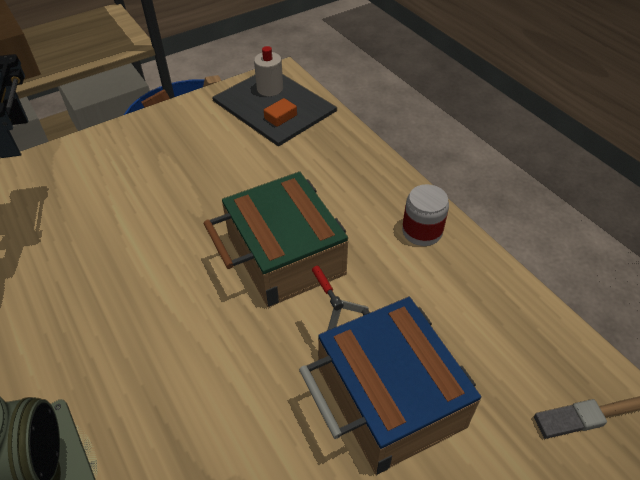

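View pics/wrist0.png

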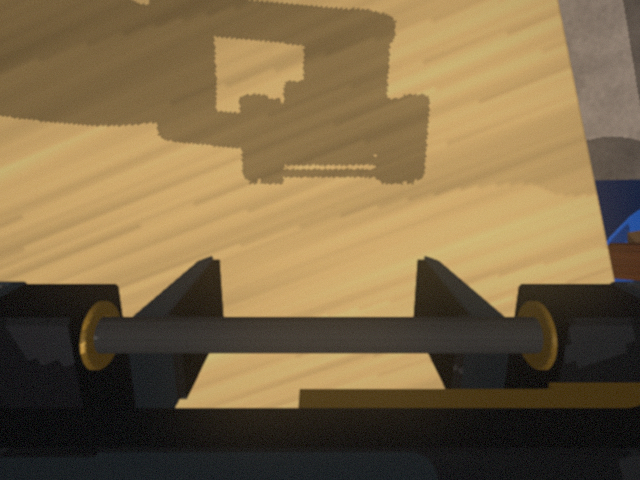

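The scene view shows the blue box with its bar at about (240,142)-(281,175) and the red grip at (285,215). The side view has the bar at (303,369)-(338,431) and the grip at (322,280). I'll zoom in for exact pixels.

Run:
```python
import cv2
a=cv2.imread("pics/scene0.png")[125:275,125:325];cv2.imwrite("pics/sz.png",cv2.resize(a,None,fx=4,fy=4,interpolation=2))
a=cv2.imread("pics/side0.png")[255:455,290:490];cv2.imwrite("pics/dz.png",cv2.resize(a,(600,600),interpolation=2))
```

```text
(no output)
```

View pics/sz.png

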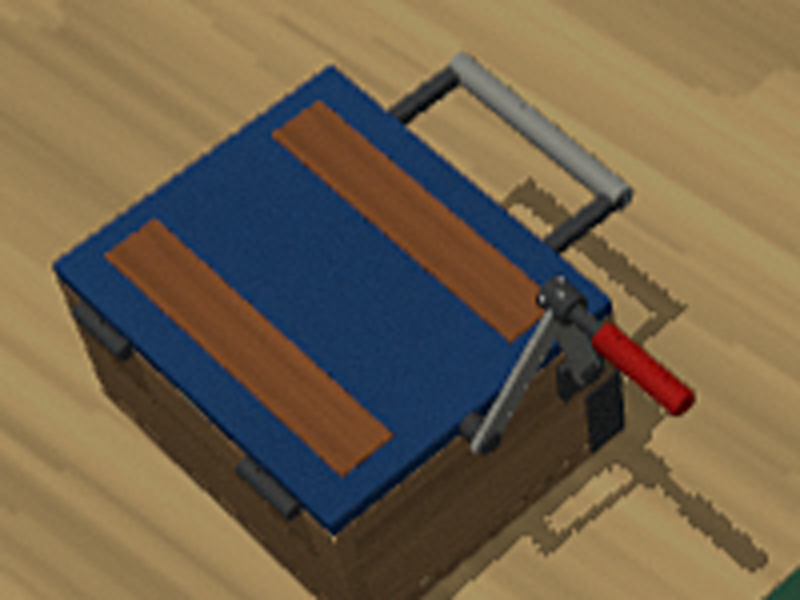

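View pics/dz.png

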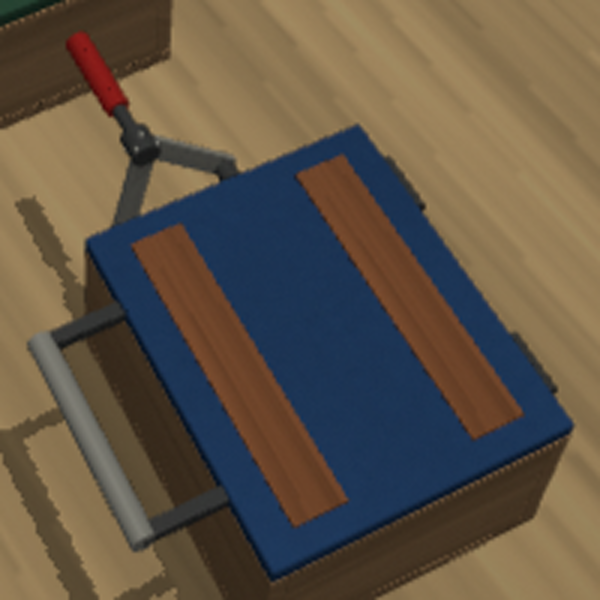

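```bash
cat > h.py <<'E'
import numpy as np,cv2
from scipy.spatial.transform import Rotation as R
KS=np.array([[622.2214,0,310.5952],[0,622.2214,243.8174],[0,0,1]]);KD=np.array([[578.8046,0,314.3974],[0,578.8046,236.7127],[0,0,1]])
def P(K,T):
    M=np.diag([1,-1,-1,1.])@np.linalg.inv(T); return K@M[:3]
def tri(cs,cd,ps,pd):
    X=cv2.triangulatePoints(P(*cs),P(*cd),np.array(ps,float).reshape(2,1),np.array(pd,float).reshape(2,1)).ravel();X=X[:3]/X[3]
    e=[]
    for c,p in((cs,ps),(cd,pd)):
        q=P(*c)@np.r_[X,1];e.append(np.hypot(*(q[:2]/q[2]-p)))
    return X,e
def cams():
    from rig import ctrl
    o=[];f=[]
    for n in("scene","side"):
        d=ctrl.read_camera(n);o.append((d["K"],d["T"]));f.append(d["frame"])
    return o,f
E
python3 - <<'E'
from h import *
(c1,c2),_=cams()
z=lambda p:(p[0]/4+125-.4,p[1]/4+125-.4); y=lambda p:(p[0]/3+290-.3,p[1]/3+255-.3)
D=dict(FR=((332,66),(272,575)),FL=((612,302),(88,240)),BL=((334,524),(360,127)),BR=((57,264),(573,425)),bR=((460,62),(140,540)),bL=((622,194),(38,340)),gi=((605,338),(118,107)),go=((682,402),(80,40)))
X={}
for k,(a,b) in D.items():
    X[k],e=tri(c1,c2,z(a),y(b));print(k,X[k].round(4),np.round(e,2))
for a,b in(("FR","FL"),("BR","BL"),("FR","BR"),("FL","BL"),("bR","bL"),("gi","go")):
    v=X[b]-X[a];print(a,b,np.linalg.norm(v).round(4),np.degrees(np.arctan2(v[1],v[0])).round(2))
print("bar",(X["bR"]+X["bL"])/2,"grip",(X["gi"]+X["go"])/2)
E
```

```text
FR [ 0.4683 -0.2736  0.1092] [0.13 0.21]
FL [ 0.493  -0.0765  0.1093] [0.24 0.32]
BL [ 0.6584 -0.0971  0.1098] [0.72 0.87]
BR [ 0.635  -0.2931  0.1101] [0.38 0.55]
bR [ 0.4269 -0.2267  0.1077] [0.3  0.48]
bL [ 0.441  -0.1124  0.1082] [0.27 0.38]
gi [ 0.5343 -0.0425  0.1586] [0.12 0.15]
go [0.5405 0.0049 0.1607] [0.22 0.27]
FR FL 0.1987 82.88
BR BL 0.1974 83.18
FR BR 0.1678 -6.67
FL BL 0.1667 -7.1
bR bL 0.1152 83.0
gi go 0.0479 82.47
bar [ 0.43393402 -0.16955677  0.10795377] grip [ 0.53741106 -0.01879389  0.15966237]
```

Call:
{"op": "drive_tool", "data": {"moves": [[[0.012, -0.036, 0.012], [0, 0, -0.12]], [[0.024, -0.072, 0.024], [0, 0, -0.24]], [[0.036, -0.108, 0.036], [0, 0, -0.36]], [[0.048, -0.144, 0.048], [0, 0, -0.48]], [[0.06, -0.18, 0.06], [0, 0, -0.6]]], "gripper": 0.6}}

```text
time: 0.67
eef_pos: [0.2678, 0.3542, 0.2464]
ee_rot: [0.468, 0.884, -0.0, -0.0]
wrist_force: [1.3, 0.2, 0.4]
gripper_width: 0.0608
```

Call:
{"op": "drive_tool", "data": {"moves": [[[0.012, -0.038, 0], [0, 0, -0.12]], [[0.024, -0.076, 0], [0, 0, -0.24]], [[0.036, -0.114, 0], [0, 0, -0.36]], [[0.048, -0.152, 0], [0, 0, -0.48]], [[0.06, -0.19, 0], [0, 0, -0.6]]]}}

```text
time: 1.08
eef_pos: [0.3277, 0.1624, 0.2466]
ee_rot: [0.71, 0.704, -0.0, -0.0]
wrist_force: [0.7, 0.3, 0.4]
gripper_width: 0.055
```

Call:
{"op": "drive_tool", "data": {"moves": [[[0.012, -0.038, 0], [0, 0, -0.03]], [[0.024, -0.076, 0], [0, 0, -0.06]], [[0.036, -0.114, 0], [0, 0, -0.09]], [[0.048, -0.152, 0], [0, 0, -0.12]], [[0.06, -0.19, 0], [0, 0, -0.12]]]}}

```text
time: 1.5
eef_pos: [0.3877, -0.0297, 0.2469]
ee_rot: [0.752, 0.659, 0.0, 0.0]
wrist_force: [1.1, 0.6, -0.5]
gripper_width: 0.0551
```

Call:
{"op": "drive_tool", "data": {"moves": [[[0.012, -0.038, 0], [0, 0, 0]], [[0.024, -0.076, 0], [0, 0, 0]], [[0.036, -0.112, -0.01], [0, 0, 0]], [[0.046, -0.14, -0.035], [0, 0, 0]], [[0.046, -0.14, -0.07], [0, 0, 0.01]]]}}

```text
time: 1.92
eef_pos: [0.4378, -0.1756, 0.1782]
ee_rot: [0.75, 0.662, 0.002, 0.005]
wrist_force: [0.1, -0.9, 0.3]
gripper_width: 0.0548
```

Run:
```python
from rig import ctrl
import cv2
print(ctrl.observe()["eef_pos"])
for n in ["wrist"]:
    d=ctrl.read_camera(n);cv2.imwrite(f"pics/{n}1.png",d["frame"][:,:,::-1])
```

```text
[ 0.43775407 -0.17557549  0.17816133]
```

View pics/wrist1.png

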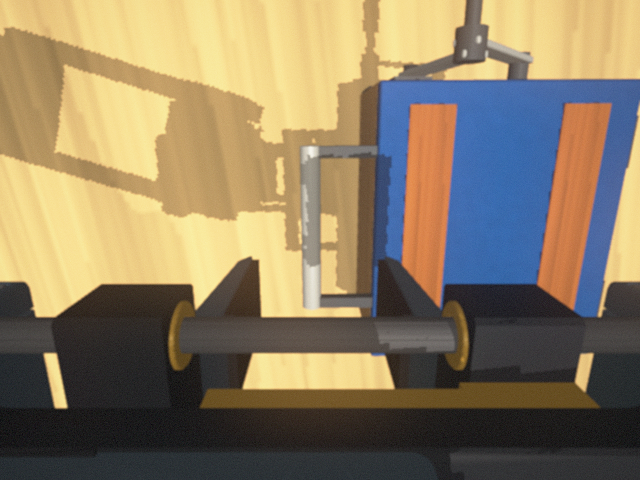

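The wrist view shows the bar at column 312 between the fingers (about column 320). I'll correct by -4 mm in x, narrow the opening and go down.

Call:
{"op": "drive_tool", "data": {"moves": [[[-0.004, 0.006, 0], [0, 0, 0.01]], [[-0.004, 0.006, -0.02], [0, 0, 0.01]], [[-0.004, 0.006, -0.045], [0, 0, 0.01]], [[-0.004, 0.006, -0.07], [0, 0, 0.01]], [[-0.004, 0.006, -0.09], [0, 0, 0.01]]], "gripper": 0.45}}

```text
time: 2.38
eef_pos: [0.4265, -0.1636, 0.08]
ee_rot: [0.746, 0.666, -0.002, -0.004]
wrist_force: [0.4, -0.3, 0.2]
gripper_width: 0.0411
```

Call:
{"op": "drive_tool", "data": {"moves": [[[0, 0, 0], [0, 0, 0]], [[0, 0, 0], [0, 0, 0]], [[0, 0, 0], [0, 0, 0]], [[0, 0, 0], [0, 0, 0]], [[0, 0, 0], [0, 0, 0]]], "gripper": 0}}

```text
time: 2.8
eef_pos: [0.4337, -0.1651, 0.0835]
ee_rot: [0.746, 0.666, 0.003, 0.003]
wrist_force: [12.3, 0.3, 1.9]
gripper_width: 0.0105
```

Run:
```python
from rig import ctrl
import cv2
s=ctrl.observe();print(s["eef_pos"],s["ee_rot"],s["wrist_force"],s["gripper_width"])
```

```text
[ 0.43367308 -0.16512651  0.08350821] [0.7459006  0.66604393 0.00290607 0.00305398] [12.26913833  0.34561985  1.94956795] 0.010536295750761605
```

Call:
{"op": "drive_tool", "data": {"moves": [[[0, 0, 0.002], [0, 0, 0]], [[0, 0, 0.004], [0, 0, 0]]]}}

```text
time: 2.97
eef_pos: [0.4354, -0.1656, 0.0897]
ee_rot: [0.746, 0.666, 0.004, 0.005]
wrist_force: [0.2, -0.6, 0.7]
gripper_width: 0.0007
```

Run:
```python
from rig import ctrl
import cv2
d=ctrl.read_camera("side");cv2.imwrite(f"pics/d2.png",cv2.resize(d["frame"][250:450,270:470,::-1],(600,600)))
s=ctrl.observe();print(s["eef_pos"],s["ee_rot"],s["wrist_force"],s["gripper_width"])
```

```text
[ 0.43452599 -0.16542698  0.08941509] [0.74576389 0.6661876  0.00340508 0.0043255 ] [-0.45745931  0.1102376  -0.06578511] 0.0006615824134153802
```

View pics/d2.png

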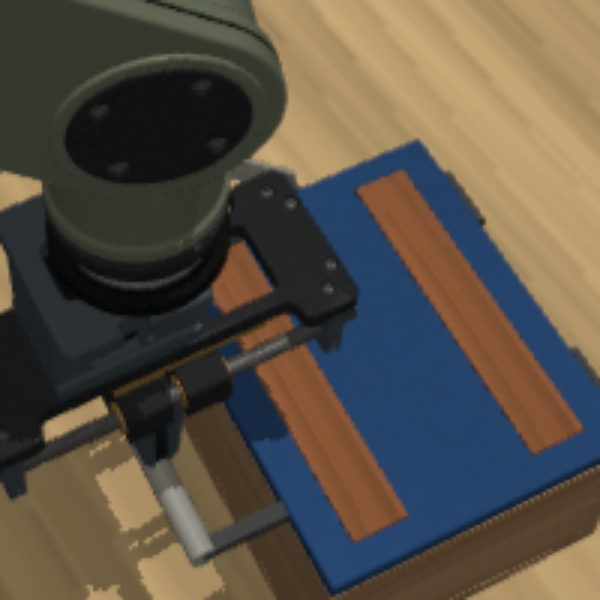

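Run:
```python
from rig import ctrl
import cv2
d=ctrl.read_camera("wrist");cv2.imwrite(f"pics/w2.png",d["frame"][:,:,::-1])
d=ctrl.read_camera("scene");cv2.imwrite(f"pics/s2.png",cv2.resize(d["frame"][75:275,125:325,::-1],(600,600)))
```

```text
(no output)
```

View pics/w2.png

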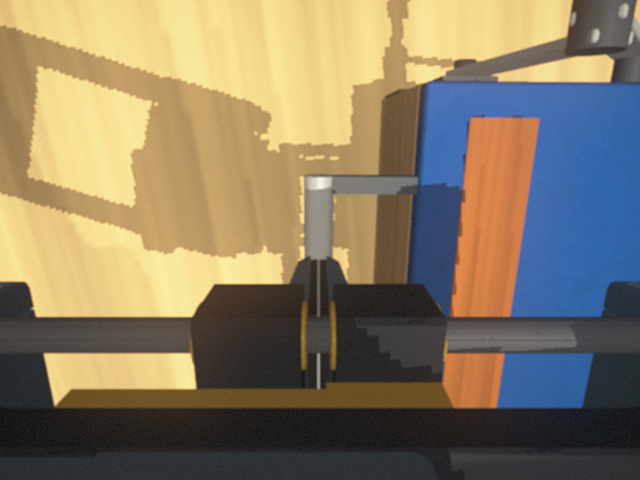

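View pics/s2.png

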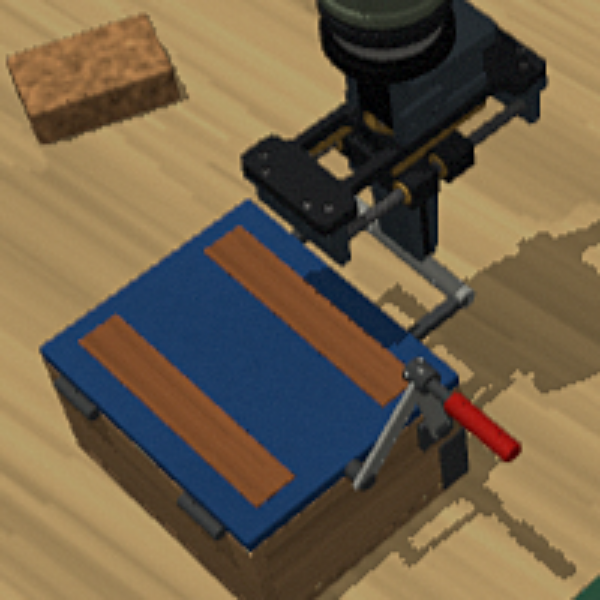

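Run:
```python
from h import *
from rig import ctrl
(c,f)=cams(); s=ctrl.observe(); t=s["eef_pos"]; print(t,s["gripper_width"])
for (n,ci,fi,o) in (("s",c[0],f[0],(75,125)),("d",c[1],f[1],(250,270))):
    im=cv2.resize(fi[o[0]:o[0]+200,o[1]:o[1]+200,::-1],(800,800))[200:800] if 0 else cv2.resize(fi[o[0]:o[0]+200,o[1]:o[1]+200,::-1],(600,600))
    for X,col in((t,(0,255,0)),(t+[0,0,.019],(0,255,255)),([.4269,-.2267,.106],(255,0,255)),([.441,-.1124,.106],(255,0,255))):
        q=P(*ci)@np.r_[X,1];q=q[:2]/q[2];p=((q-[o[1],o[0]])*3).astype(int);cv2.circle(im,tuple(map(int,p)),3,col,-1)
    cv2.imwrite(f"pics/{n}3.png",im)
```

```text
[ 0.43307989 -0.164958    0.08754914] 0.0006449164047484604
```

View pics/s3.png

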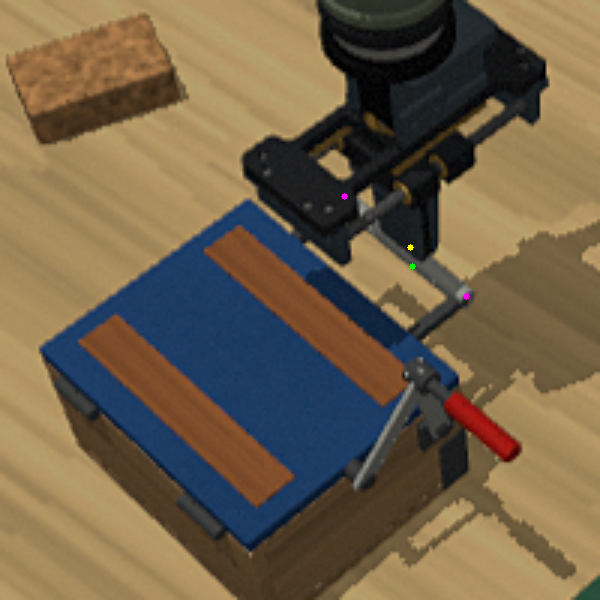

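View pics/d3.png

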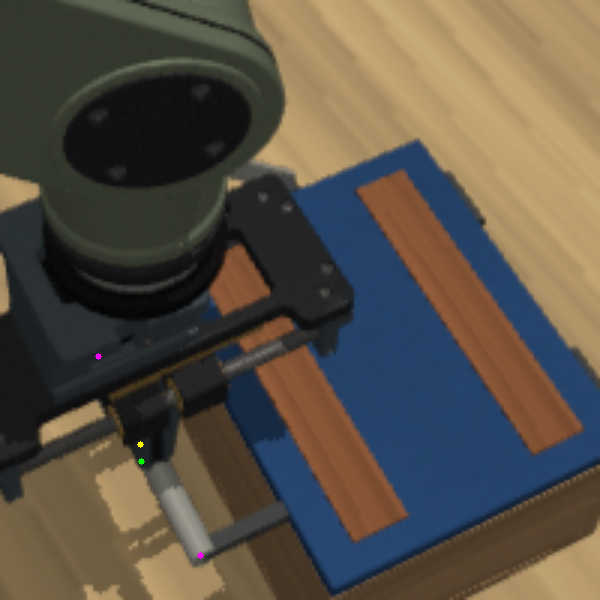

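Run:
```python
from h import *
from rig import ctrl
(c,f)=cams(); s=ctrl.observe(); t=s["eef_pos"]; R_=R.from_quat(s["ee_rot"]).as_matrix(); print(t,s["gripper_width"])
ims=[]
for (n,ci,fi,o) in (("s",c[0],f[0],(125,230)),("d",c[1],f[1],(375,290))):
    im=cv2.resize(fi[o[0]:o[0]+60,o[1]:o[1]+60,::-1],None,fx=6.6,fy=6.6,interpolation=2)
    im=cv2.convertScaleAbs(im,alpha=1.6,beta=20)
    for X,col in((t,(0,255,0)),(t+R_[:,0]*.016,(0,255,0)),(t-R_[:,0]*.016,(0,255,0)),(t+[0,0,.019],(0,255,255))):
        q=P(*ci)@np.r_[X,1];q=q[:2]/q[2];p=((q-[o[1],o[0]])*6.6).astype(int);cv2.circle(im,tuple(map(int,p)),3,col,-1)
    ims.append(im)
cv2.imwrite(f"pics/z4.png",np.hstack(ims))
```

```text
[ 0.43318277 -0.16498349  0.08733203] -6.045228788000088e-06
```

View pics/z4.png

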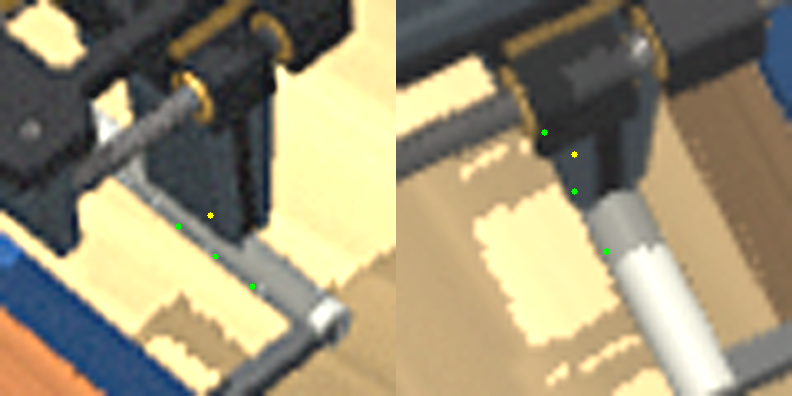

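In both zooms, taken with the shut fingers at a TCP reading of z = 0.087, the tips sit right on top of the bar, about 20 mm higher than the reading implies. The bar slipped out below the pads. I'll go up, open, come down about 20 mm deeper and look before closing.

Call:
{"op": "drive_tool", "data": {"moves": [[[0.001, -0.003, 0.02], [0, 0, 0]], [[0.001, -0.003, 0.04], [0, 0, 0]], [[0.001, -0.003, 0.04], [0, 0, 0]], [[0.001, -0.003, 0.04], [0, 0, 0]], [[0.001, -0.003, 0.04], [0, 0, 0]]], "gripper": 0.45}}

```text
time: 3.73
eef_pos: [0.4334, -0.1677, 0.1265]
ee_rot: [0.746, 0.666, 0.002, 0.002]
wrist_force: [-0.0, -0.7, -0.5]
gripper_width: 0.0311
```

Call:
{"op": "drive_tool", "data": {"moves": [[[0, 0, -0.02], [0, 0, 0]], [[0, 0, -0.04], [0, 0, 0]], [[0, 0, -0.055], [0, 0, 0]], [[0, 0, -0.06], [0, 0, 0]], [[0, 0, -0.06], [0, 0, 0]]]}}

```text
time: 4.15
eef_pos: [0.4317, -0.167, 0.0645]
ee_rot: [0.746, 0.666, 0.001, -0.0]
wrist_force: [-0.9, 0.5, -0.4]
gripper_width: 0.0412
```

```bash
cat >> h.py <<'E'
def zoom(name,o1,o2,w=60):
    from rig import ctrl
    (c,f)=cams(); s=ctrl.observe(); t=s["eef_pos"]; R_=R.from_quat(s["ee_rot"]).as_matrix(); print(t.round(4),s["ee_rot"].round(3),s["gripper_width"],s["wrist_force"].round(1),s["time"])
    ims=[];k=396/w
    for (ci,fi,o) in ((c[0],f[0],o1),(c[1],f[1],o2)):
        im=cv2.resize(fi[o[0]:o[0]+w,o[1]:o[1]+w,::-1],(396,396),interpolation=2)
        im=cv2.convertScaleAbs(im,alpha=1.5,beta=15)
        q=P(*ci)@np.r_[t,1];q=q[:2]/q[2];p=((q-[o[1],o[0]])*k).astype(int);cv2.circle(im,tuple(map(int,p)),3,(0,255,0),-1)
        ims.append(im)
    cv2.imwrite(f"pics/{name}.png",np.hstack(ims))
E
python3 -c "
from h import *
zoom('z5',(125,230),(375,290))"
```

```text
[ 0.4335 -0.1677  0.0665] [0.746 0.666 0.002 0.002] 0.041026159097119604 [-0.3 -0.3 -0.3] 4.25
```

View pics/z5.png

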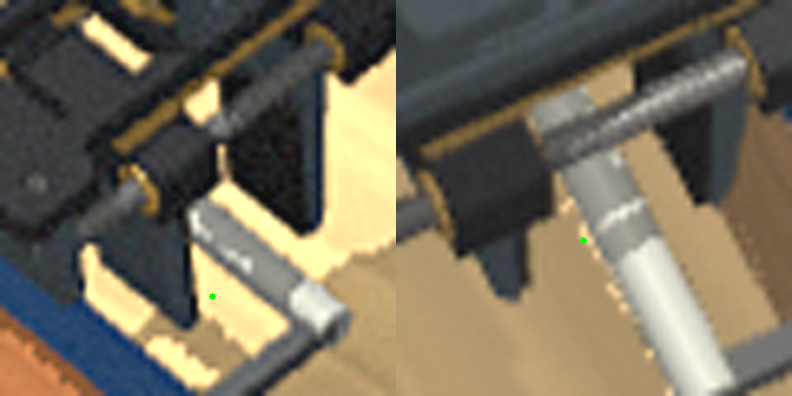

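The fingers now straddle the bar, roughly centred. Closing.

Call:
{"op": "drive_tool", "data": {"moves": [[[0, 0, 0], [0, 0, 0]], [[0, 0, 0], [0, 0, 0]], [[0, 0, 0], [0, 0, 0]], [[0, 0, 0], [0, 0, 0]], [[0, 0, 0], [0, 0, 0]]], "gripper": 0}}

```text
time: 4.67
eef_pos: [0.4342, -0.1679, 0.067]
ee_rot: [0.746, 0.666, 0.003, 0.003]
wrist_force: [1.3, -0.6, 0.4]
gripper_width: 0.013
```

Call:
{"op": "drive_tool", "data": {"moves": [[[0, 0, 0], [0, 0, 0]], [[0, 0, 0], [0, 0, 0]], [[0, 0, 0], [0, 0, 0]]]}}

```text
time: 4.92
eef_pos: [0.4342, -0.1679, 0.067]
ee_rot: [0.746, 0.666, 0.003, 0.003]
wrist_force: [1.2, -0.3, -0.0]
gripper_width: 0.0133
```

```bash
python3 -c "
from h import *
zoom('z6',(125,230),(375,290))"
```

```text
[ 0.4342 -0.1679  0.067 ] [0.746 0.666 0.003 0.003] 0.01331069652505882 [ 0.3  0.6 -1.2] 5.0167
```

View pics/z6.png

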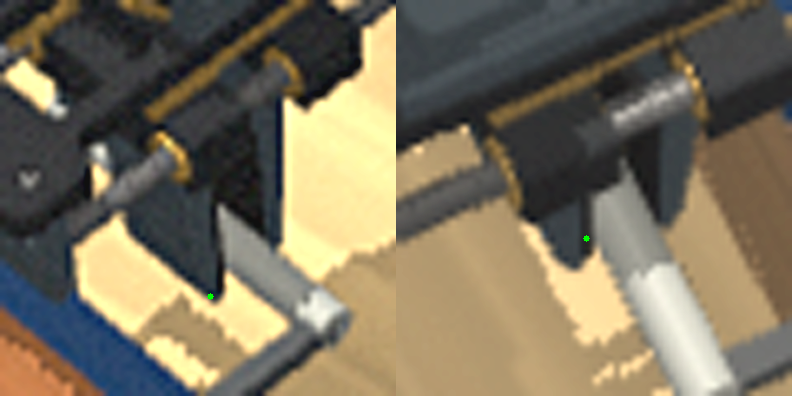

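Gripped: the opening is 13.3 mm on the 14 mm bar. Next I'll compute the arc.

Run:
```python
import numpy as np
a=np.radians(-7)
for th in np.arange(0.06,1.27,.06):
    c,s=np.cos(th),np.sin(th);d=.215*(1-c)+.006*s
    print(round(th,2),round(d*np.cos(a),4),round(d*np.sin(a),4),round(.215*s+.006*c-.006,4), "abs",round(.4342+d*np.cos(a),4),round(-.1679+d*np.sin(a),4),round(.067+.215*s+.006*c-.006,4))
```

```text
0.06 0.0007 -0.0001 0.0129 abs 0.4349 -0.168 0.0799
0.12 0.0022 -0.0003 0.0257 abs 0.4364 -0.1682 0.0927
0.18 0.0045 -0.0006 0.0384 abs 0.4387 -0.1685 0.1054
0.24 0.0075 -0.0009 0.0509 abs 0.4417 -0.1688 0.1179
0.3 0.0113 -0.0014 0.0633 abs 0.4455 -0.1693 0.1303
0.36 0.0158 -0.0019 0.0754 abs 0.45 -0.1698 0.1424
0.42 0.021 -0.0026 0.0871 abs 0.4552 -0.1705 0.1541
0.48 0.0269 -0.0033 0.0986 abs 0.4611 -0.1712 0.1656
0.54 0.0334 -0.0041 0.1097 abs 0.4676 -0.172 0.1767
0.6 0.0406 -0.005 0.1204 abs 0.4748 -0.1729 0.1874
0.66 0.0485 -0.006 0.1306 abs 0.4827 -0.1739 0.1976
0.72 0.0569 -0.007 0.1403 abs 0.4911 -0.1749 0.2073
0.78 0.0659 -0.0081 0.1495 abs 0.5001 -0.176 0.2165
0.84 0.0754 -0.0093 0.1581 abs 0.5096 -0.1772 0.2251
0.9 0.0854 -0.0105 0.1661 abs 0.5196 -0.1784 0.2331
0.96 0.0959 -0.0118 0.1736 abs 0.5301 -0.1797 0.2406
1.02 0.1068 -0.0131 0.1803 abs 0.541 -0.181 0.2473
1.08 0.1181 -0.0145 0.1864 abs 0.5523 -0.1824 0.2534
1.14 0.1297 -0.0159 0.1919 abs 0.5639 -0.1838 0.2589
1.2 0.1416 -0.0174 0.1966 abs 0.5758 -0.1853 0.2636
1.26 0.1538 -0.0189 0.2005 abs 0.588 -0.1868 0.2675
```

Call:
{"op": "drive_tool", "data": {"moves": [[[0.0005, 0, 0.013], [0, 0, 0]], [[0.002, 0, 0.026], [0, 0, 0]], [[0.0045, -0.0005, 0.038], [0, 0, 0]], [[0.0075, -0.001, 0.051], [0, 0, 0]], [[0.0115, -0.0015, 0.063], [0, 0, 0]]]}}

```text
time: 5.43
eef_pos: [0.4446, -0.1691, 0.1298]
ee_rot: [0.746, 0.666, 0.002, 0.001]
wrist_force: [-0.1, -0.3, -4.1]
gripper_width: 0.0131
```

Call:
{"op": "drive_tool", "data": {"moves": [[[0.0055, -0.0005, 0.0125], [0, 0, 0]], [[0.0105, -0.0015, 0.0245], [0, 0, 0]], [[0.0165, -0.002, 0.036], [0, 0, 0]], [[0.023, -0.003, 0.047], [0, 0, 0]], [[0.03, -0.004, 0.0575], [0, 0, 0]]]}}

```text
time: 5.85
eef_pos: [0.4713, -0.1723, 0.1865]
ee_rot: [0.746, 0.666, -0.0, -0.002]
wrist_force: [-4.0, 1.0, -1.8]
gripper_width: 0.0132
```

```bash
python3 -c "
from h import *
zoom('z7',(80,150),(250,270),200)"
```

```text
[ 0.4723 -0.1725  0.1879] [ 0.746  0.666  0.    -0.001] 0.013520671080377487 [-7.2  1.7  3.5] 5.95
```

View pics/z7.png

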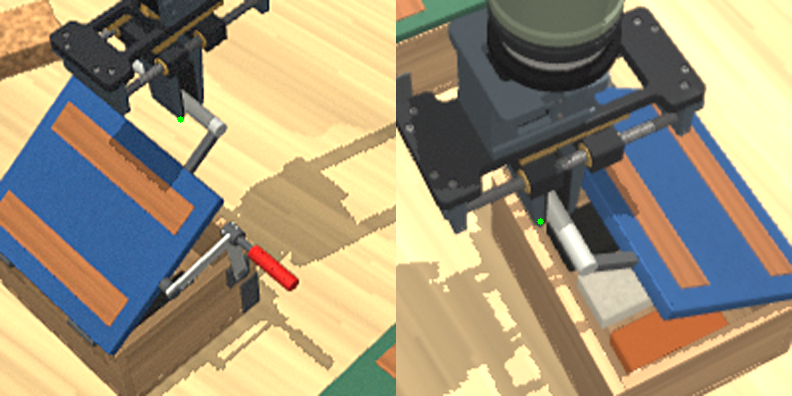

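Call:
{"op": "drive_tool", "data": {"moves": [[[0.008, -0.001, 0.01], [0, 0, 0]], [[0.0165, -0.002, 0.02], [0, 0, 0]], [[0.0255, -0.003, 0.029], [0, 0, 0]], [[0.035, -0.0045, 0.0375], [0, 0, 0]], [[0.045, -0.0055, 0.0455], [0, 0, 0]]]}}

```text
time: 6.37
eef_pos: [0.5125, -0.1772, 0.2335]
ee_rot: [0.746, 0.666, -0.003, -0.006]
wrist_force: [-10.6, 1.8, 7.5]
gripper_width: 0.0133
```

Call:
{"op": "drive_tool", "data": {"moves": [[[0.011, -0.0015, 0.0065], [0, 0, 0]], [[0.022, -0.0025, 0.0135], [0, 0, 0]], [[0.033, -0.004, 0.02], [0, 0, 0]], [[0.0445, -0.0055, 0.026], [0, 0, 0]], [[0.0535, -0.0065, 0.03], [0, 0, 0]]]}}

```text
time: 6.78
eef_pos: [0.5644, -0.1836, 0.2649]
ee_rot: [0.746, 0.666, -0.005, -0.007]
wrist_force: [-5.0, 0.5, 5.8]
gripper_width: 0.013
```

```bash
python3 -c "
from h import *
zoom('z8',(80,150),(250,270),200)"
```

```text
[ 0.5659 -0.1838  0.2653] [ 0.746  0.666 -0.004 -0.006] 0.013682444356214145 [-3.9  0.5  7.3] 6.8833
```

View pics/z8.png

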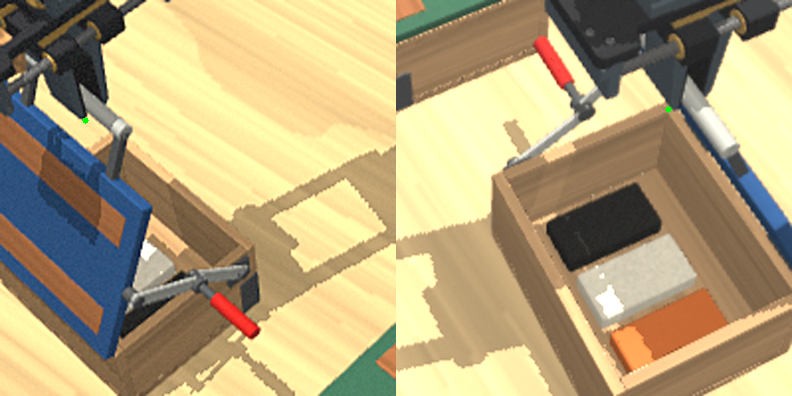

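Call:
{"op": "drive_tool", "data": {"moves": [[[0.0055, -0.0005, 0.002], [0, 0, 0]], [[0.011, -0.0015, 0.004], [0, 0, 0]], [[0.011, -0.0015, 0.004], [0, 0, 0]], [[0.011, -0.0015, 0.004], [0, 0, 0]], [[0.011, -0.0015, 0.004], [0, 0, 0]]]}}

```text
time: 7.3
eef_pos: [0.5769, -0.1852, 0.2697]
ee_rot: [0.746, 0.666, -0.004, -0.006]
wrist_force: [-3.0, 0.8, 5.3]
gripper_width: 0.0131
```

Call:
{"op": "drive_tool", "data": {"moves": [[[0, 0, 0], [0, 0, 0]], [[0, 0, 0], [0, 0, 0]], [[0, 0, 0], [0, 0, 0]], [[0, 0, 0], [0, 0, 0]], [[0, 0, 0], [0, 0, 0]]]}}

```text
time: 7.72
eef_pos: [0.5768, -0.1852, 0.2697]
ee_rot: [0.746, 0.666, -0.004, -0.006]
wrist_force: [-2.3, 0.1, 4.0]
gripper_width: 0.0132
```

```bash
python3 -c "
from h import *
zoom('z9',(80,150),(250,270),200)"
```

```text
[ 0.5768 -0.1852  0.2697] [ 0.746  0.666 -0.004 -0.006] 0.013019093721812541 [-3.7 -0.1  3.2] 7.8167
```

View pics/z9.png

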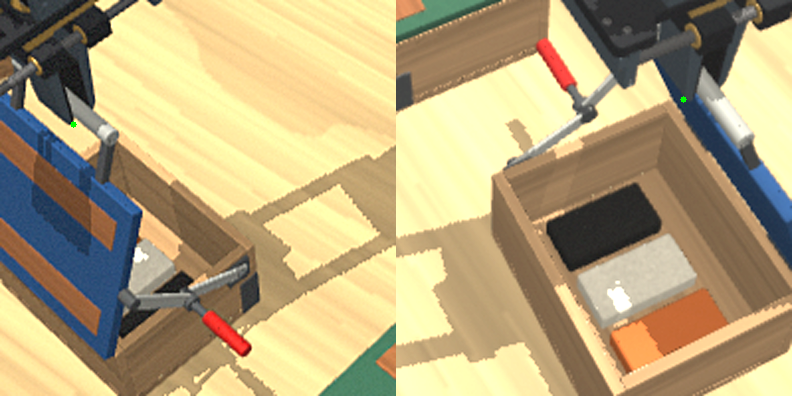

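The knee at (190,300) now hangs below the line through the link ends, so it is past straight. I'll let the lid down onto the stay.

Call:
{"op": "drive_tool", "data": {"moves": [[[-0.004, 0.0005, -0.0015], [0, 0, 0]], [[-0.008, 0.001, -0.003], [0, 0, 0]], [[-0.012, 0.0015, -0.0045], [0, 0, 0]], [[-0.015, 0.002, -0.006], [0, 0, 0]], [[-0.015, 0.002, -0.006], [0, 0, 0]]]}}

```text
time: 8.23
eef_pos: [0.5614, -0.1833, 0.2634]
ee_rot: [0.746, 0.666, -0.004, -0.006]
wrist_force: [-0.4, 0.2, 1.5]
gripper_width: 0.0132
```

```bash
python3 -c "
from h import *
zoom('z10',(80,150),(250,270),200)"
```

```text
[ 0.5617 -0.1833  0.2635] [ 0.746  0.666 -0.004 -0.006] 0.012996110984894602 [-0.3 -0.8  2.4] 8.3333
```

View pics/z10.png

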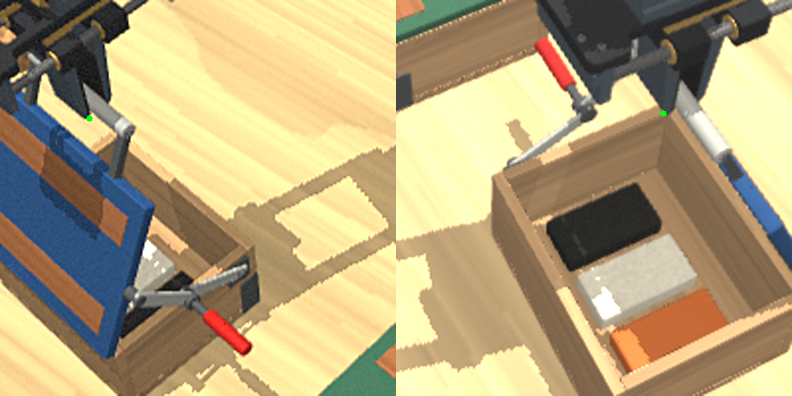

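Call:
{"op": "drive_tool", "data": {"moves": [[[0, 0, 0], [0, 0, 0]], [[0, 0, 0], [0, 0, 0]], [[0, 0, 0], [0, 0, 0]], [[0, 0, 0], [0, 0, 0]]], "gripper": 0.5}}

```text
time: 8.67
eef_pos: [0.5617, -0.1833, 0.2631]
ee_rot: [0.746, 0.666, -0.004, -0.006]
wrist_force: [-0.4, -0.3, -0.9]
gripper_width: 0.037
```

```bash
python3 -c "
from h import *
zoom('z11',(80,150),(250,270),200)"
```

```text
[ 0.5617 -0.1833  0.2633] [ 0.746  0.666 -0.004 -0.006] 0.044312704735837885 [ 0.6 -1.3  0.7] 8.7667
```

View pics/z11.png

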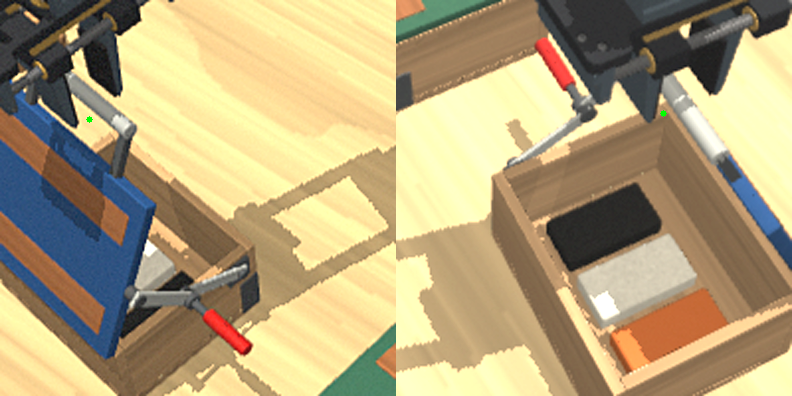

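The lid is standing by itself with the bar free between the fingers. Withdrawing upward and toward the robot.

Call:
{"op": "drive_tool", "data": {"moves": [[[0, 0, 0.02], [0, 0, 0]], [[0, 0, 0.045], [0, 0, 0]], [[-0.005, 0.005, 0.08], [0, 0, 0]], [[-0.03, 0.015, 0.1], [0, 0, 0]], [[-0.065, 0.03, 0.1], [0, 0, 0]]]}}

```text
time: 9.18
eef_pos: [0.4995, -0.1543, 0.3667]
ee_rot: [0.746, 0.666, -0.002, -0.002]
wrist_force: [-1.4, -0.5, 0.5]
gripper_width: 0.0458
```

Call:
{"op": "drive_tool", "data": {"moves": [[[-0.035, 0.015, 0], [0, 0, 0]], [[-0.07, 0.03, 0], [0, 0, 0]], [[-0.09, 0.06, 0], [0, 0, 0]], [[-0.09, 0.06, 0], [0, 0, 0]], [[-0.09, 0.06, 0], [0, 0, 0]]]}}

```text
time: 9.6
eef_pos: [0.4089, -0.0936, 0.3677]
ee_rot: [0.746, 0.666, -0.001, -0.001]
wrist_force: [1.2, 0.6, -0.2]
gripper_width: 0.0457
```

Run:
```python
from h import *
c,f=cams()
cv2.imwrite("pics/s12.png",cv2.resize(f[0][130:280,125:325,::-1],None,fx=4,fy=4,interpolation=2))
cv2.imwrite("pics/d12.png",cv2.resize(f[1][225:425,290:490,::-1],(600,600),interpolation=2))
```

```text
(no output)
```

View pics/s12.png

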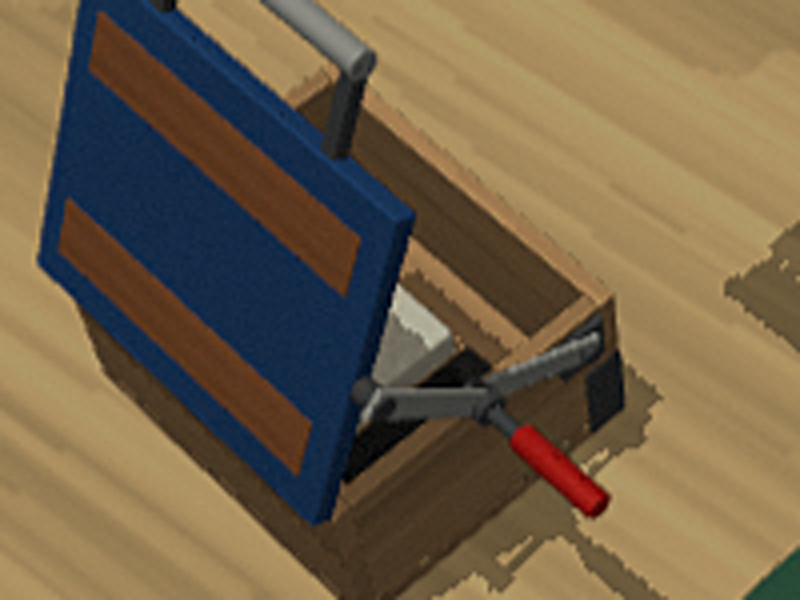

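View pics/d12.png

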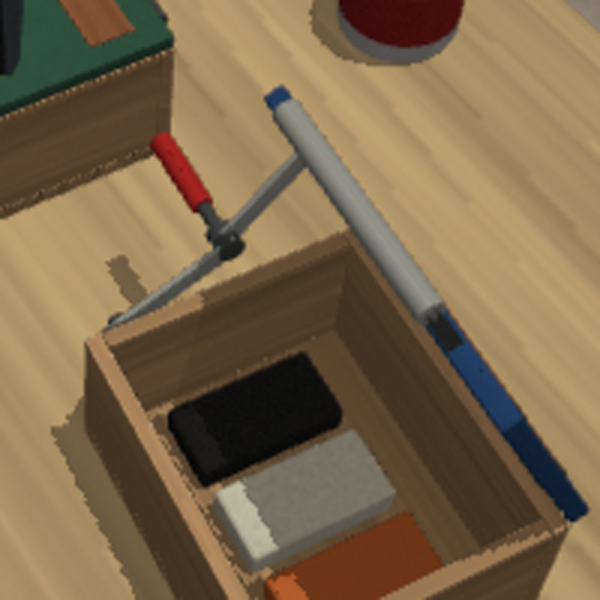

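The lid stands open on the locked stay. The red grip is at about (560,470) in the scene crop and (180,172) in the side crop.

Run:
```python
from h import *
from rig import ctrl
(c1,c2),_=cams()
z=lambda p:(p[0]/4+125-.4,p[1]/4+130-.4); y=lambda p:(p[0]/3+290-.3,p[1]/3+225-.3)
D=dict(gi=((520,433),(203,207)),go=((598,500),(161,143)),piv=((597,345),(117,322)),knee=((487,403),(228,242)))
X={}
for k,(a,b) in D.items():
    X[k],e=tri(c1,c2,z(a),y(b));print(k,X[k].round(4),np.round(e,2))
g=(X['gi']+X['go'])/2;v=X['go']-X['gi'];print(g,np.linalg.norm(v),np.degrees(np.arctan2(v[1],v[0])))
ex=np.array([.9925,-.1219]);ey=np.array([.1219,.9925]);b=np.array([.434,-.1695])
for k in X: d=X[k][:2]-b;print(k,(d@ex).round(4),(d@ey).round(4),X[k][2].round(4))
print(ctrl.observe()["eef_pos"])
```

```text
gi [ 0.5851 -0.0511  0.1208] [0.1  0.13]
go [ 0.5904 -0.0022  0.1216] [0.09 0.1 ]
piv [ 0.5149 -0.0697  0.0891] [0.69 0.89]
knee [ 0.5826 -0.0749  0.1185] [1.08 1.35]
[ 0.58778233 -0.02664354  0.12123422] 0.049143955111714564 83.8090985394661
gi 0.1356 0.136 0.1208
go 0.1349 0.1851 0.1216
piv 0.0681 0.1089 0.0891
knee 0.136 0.112 0.1185
[ 0.41045673 -0.09491237  0.36626851]
```

Call:
{"op": "drive_tool", "data": {"moves": [[[0.035, 0.015, 0], [0, 0, 0]], [[0.07, 0.03, 0], [0, 0, 0]], [[0.105, 0.045, 0], [0, 0, 0]], [[0.14, 0.06, 0], [0, 0, 0]], [[0.178, 0.0745, 0], [0, 0, 0]]], "gripper": 0.5}}

```text
time: 10.22
eef_pos: [0.5906, -0.0202, 0.3653]
ee_rot: [0.747, 0.665, -0.003, -0.003]
wrist_force: [0.3, -0.4, 0.5]
gripper_width: 0.0456
```

Call:
{"op": "drive_tool", "data": {"moves": [[[0, 0, -0.035], [0, 0, 0]], [[0, 0, -0.075], [0, 0, 0]], [[0, 0, -0.115], [0, 0, 0]], [[0, 0, -0.155], [0, 0, 0]], [[0, 0, -0.17], [0, 0, 0]]]}}

```text
time: 10.63
eef_pos: [0.5879, -0.0207, 0.1878]
ee_rot: [0.747, 0.665, -0.007, -0.007]
wrist_force: [-0.3, 0.1, 0.2]
gripper_width: 0.0453
```

Run:
```python
from h import *
from rig import ctrl
zoom('z13',(90,170),(190,250),160)
d=ctrl.read_camera("wrist");cv2.imwrite(f"pics/w13.png",d["frame"][:,:,::-1])
c,f=cams()
for p in((352,242),(287,305)):
    K,T=c[0];r=T[:3,:3]@(np.diag([1,-1,-1])@np.linalg.inv(K)@[p[0],p[1],1]);o=T[:3,3];X=o+r*(.112-o[2])/r[2];d=X[:2]-[.434,-.1695];print(X.round(3),d@[.9925,-.1219],d@[.1219,.9925])
```

```text
[ 0.5888 -0.0207  0.1903] [ 0.747  0.665 -0.006 -0.006] 0.04575917356760398 [ 0.2 -0.5  0.5] 10.7333
[0.483 0.085 0.112] 0.01735288469635487 0.2588440803942304
[0.647 0.072 0.112] 0.18209975183946558 0.2661109378241519
```

View pics/z13.png

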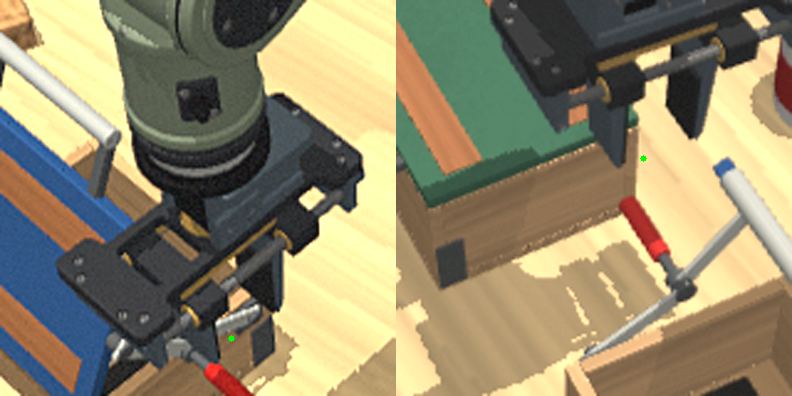

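View pics/w13.png

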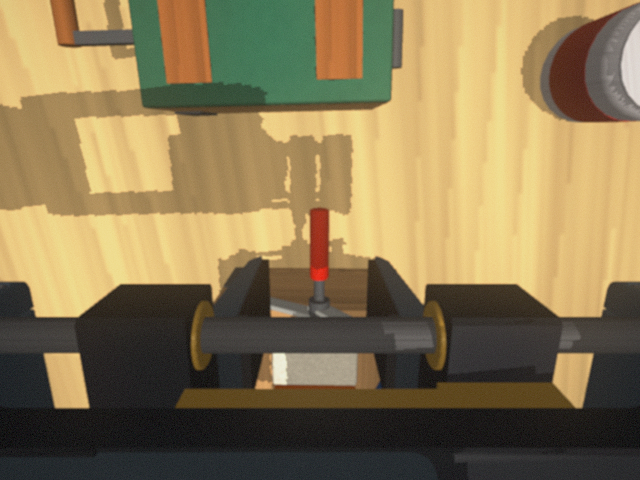

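The red grip is at column 319 in the wrist view, centred between the fingers. The green box starts 70 mm beyond it. Going down.

Call:
{"op": "drive_tool", "data": {"moves": [[[0, 0, -0.025], [0, 0, 0]], [[0, 0, -0.055], [0, 0, 0]], [[0, 0, -0.08], [0, 0, 0]], [[0, 0, -0.1], [0, 0, 0]], [[0, 0, -0.109], [0, 0, 0]]]}}

```text
time: 11.3
eef_pos: [0.5925, -0.0208, 0.087]
ee_rot: [0.747, 0.665, -0.002, -0.002]
wrist_force: [-0.2, -0.1, -0.2]
gripper_width: 0.0456
```

```bash
python3 -c "
from h import *
zoom('z14',(190,220),(215,280),100)"
```

```text
[ 0.5927 -0.0208  0.0877] [ 0.747  0.665 -0.002 -0.002] 0.045033558726141426 [-0.1 -0.6  0.5] 11.4
```

View pics/z14.png

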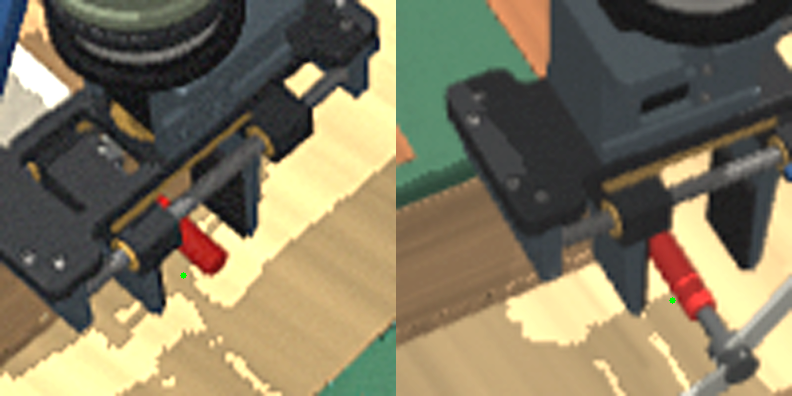

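Call:
{"op": "drive_tool", "data": {"moves": [[[-0.002, 0, -0.004], [0, 0, 0]], [[-0.004, 0, -0.007], [0, 0, 0]], [[-0.004, 0, -0.007], [0, 0, 0]]]}}

```text
time: 11.65
eef_pos: [0.5889, -0.0208, 0.0816]
ee_rot: [0.747, 0.665, -0.001, -0.001]
wrist_force: [0.4, -0.1, -0.3]
gripper_width: 0.0457
```

Run:
```python
from rig import ctrl
s=ctrl.observe();print(s["eef_pos"],s["qpos"].round(3),s["wrist_force"])
```

```text
[ 0.5888987  -0.02082133  0.08163864] [-0.055  0.426  1.68   0.     1.039  0.06 ] [ 0.35763664 -0.13999939 -0.2635981 ]
```

Call:
{"op": "drive_tool", "data": {"moves": [[[0, 0, -0.001], [0, 0, 0]], [[0, 0, -0.001], [0, 0, 0]], [[0, 0, -0.001], [0, 0, 0]], [[0, 0, -0.001], [0, 0, 0]], [[0, 0, -0.001], [0, 0, 0]]], "gripper": 0}}

```text
time: 12.07
eef_pos: [0.5888, -0.0208, 0.0808]
ee_rot: [0.747, 0.665, -0.001, -0.002]
wrist_force: [-6.8, 0.5, 1.6]
gripper_width: 0.0152
```

Call:
{"op": "drive_tool", "data": {"moves": [[[0, 0, 0], [0, 0, 0]], [[0, 0, 0], [0, 0, 0]], [[0, 0, 0], [0, 0, 0]]]}}

```text
time: 12.32
eef_pos: [0.588, -0.0207, 0.0808]
ee_rot: [0.747, 0.665, -0.002, -0.002]
wrist_force: [-3.3, 0.0, 1.8]
gripper_width: 0.0133
```

```bash
python3 -c "
from h import *
zoom('z15',(190,220),(215,280),100)
pv=np.array([.070,.086]);import math
for d in range(28,82,4):
    a=math.radians(d);s=.070+.074*math.cos(a)-(.070+.074*math.cos(math.radians(28)));z=.074*(math.sin(a)-math.sin(math.radians(28)))
    print(d,round(s*.9925,4),round(-s*.1219,4),round(z,4))
"
```

```text
[ 0.588  -0.0207  0.0807] [ 0.747  0.665 -0.002 -0.002] 0.013766012713425741 [-3.3  0.9  2.6] 12.4167
28 0.0 -0.0 0.0
32 -0.0026 0.0003 0.0045
36 -0.0054 0.0007 0.0088
40 -0.0086 0.0011 0.0128
44 -0.012 0.0015 0.0167
48 -0.0157 0.0019 0.0203
52 -0.0196 0.0024 0.0236
56 -0.0238 0.0029 0.0266
60 -0.0281 0.0035 0.0293
64 -0.0327 0.004 0.0318
68 -0.0373 0.0046 0.0339
72 -0.0422 0.0052 0.0356
76 -0.0471 0.0058 0.0371
80 -0.0521 0.0064 0.0381
```

View pics/z15.png

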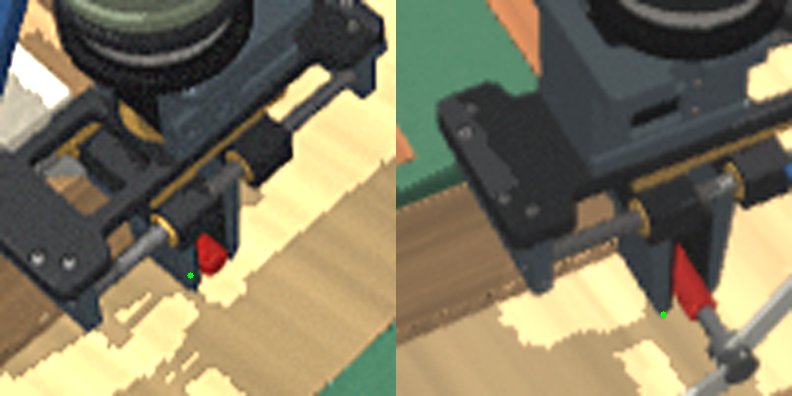

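Gripped, with the opening at 13.5 mm. Leading it along the arc slowly.

Call:
{"op": "drive_tool", "data": {"moves": [[[-0.001, 0, 0.002], [0, 0, 0]], [[-0.0025, 0.0005, 0.0045], [0, 0, 0]], [[-0.004, 0.0005, 0.0065], [0, 0, 0]], [[-0.0055, 0.0005, 0.009], [0, 0, 0]], [[-0.007, 0.001, 0.011], [0, 0, 0]]]}}

```text
time: 12.83
eef_pos: [0.5816, -0.0199, 0.092]
ee_rot: [0.747, 0.665, -0.001, -0.001]
wrist_force: [0.2, -1.5, -4.4]
gripper_width: 0.0136
```

Call:
{"op": "drive_tool", "data": {"moves": [[[-0.0015, 0, 0.002], [0, 0, 0]], [[-0.003, 0.0005, 0.004], [0, 0, 0]], [[-0.005, 0.0005, 0.006], [0, 0, 0]], [[-0.005, 0.0005, 0.006], [0, 0, 0]], [[-0.005, 0.0005, 0.006], [0, 0, 0]]]}}

```text
time: 13.25
eef_pos: [0.5769, -0.0194, 0.0985]
ee_rot: [0.747, 0.665, -0.001, -0.001]
wrist_force: [1.3, 0.2, -2.8]
gripper_width: 0.0132
```

```bash
python3 -c "
from h import *
zoom('z16',(90,150),(215,280),200)"
```

```text
[ 0.577  -0.0194  0.0983] [ 0.747  0.665 -0.001 -0.001] 0.013526795126710883 [ 2.   0.2 -2.6] 13.35
```

View pics/z16.png

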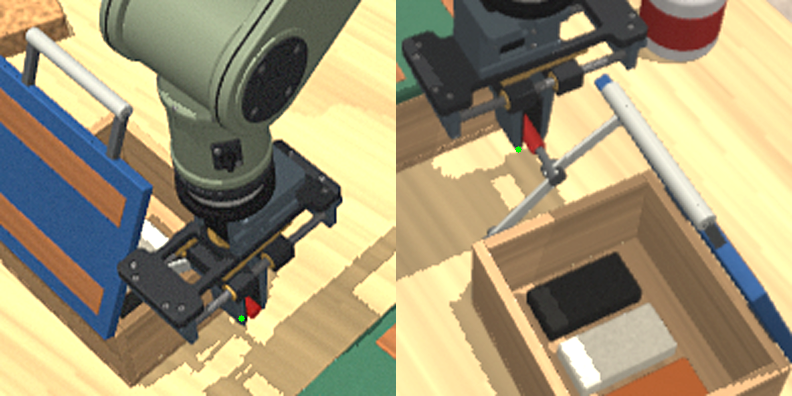

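Call:
{"op": "drive_tool", "data": {"moves": [[[-0.003, 0.0005, 0.0025], [0, 0, 0]], [[-0.0055, 0.0005, 0.005], [0, 0, 0]], [[-0.0085, 0.001, 0.0075], [0, 0, 0]], [[-0.012, 0.0015, 0.0097], [0, 0, 0]], [[-0.015, 0.002, 0.0115], [0, 0, 0]]]}}

```text
time: 13.77
eef_pos: [0.5637, -0.0178, 0.1114]
ee_rot: [0.747, 0.665, 0.001, 0.001]
wrist_force: [5.4, -1.6, 2.2]
gripper_width: 0.0132
```

Call:
{"op": "drive_tool", "data": {"moves": [[[0, 0, 0], [0, 0, 0]], [[0, 0, 0], [0, 0, 0]], [[0, 0, 0], [0, 0, 0]]]}}

```text
time: 14.02
eef_pos: [0.5634, -0.0178, 0.1118]
ee_rot: [0.747, 0.665, 0.0, 0.001]
wrist_force: [1.6, -0.9, 1.3]
gripper_width: 0.0133
```

```bash
python3 -c "
from h import *
zoom('z17',(90,150),(215,280),200)"
```

```text
[ 0.5636 -0.0178  0.1117] [0.747 0.665 0.    0.001] 0.013393592523317847 [ 1.1 -0.5  3.2] 14.1167
```

View pics/z17.png

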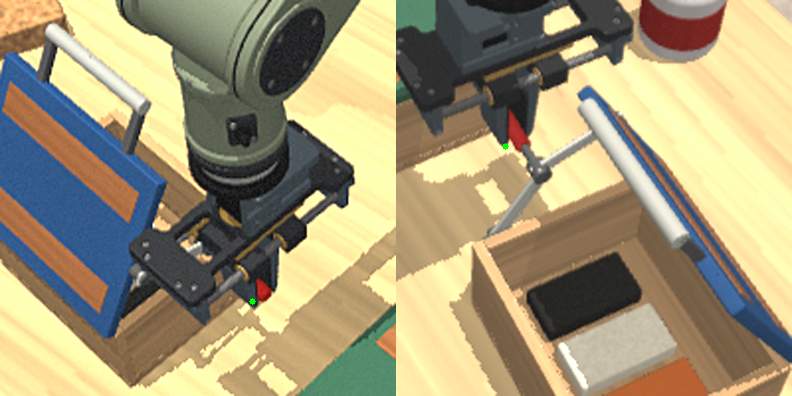

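Call:
{"op": "drive_tool", "data": {"moves": [[[-0.0025, 0.0003, 0.0013], [0, 0, 0]], [[-0.005, 0.0006, 0.0025], [0, 0, 0]], [[-0.0075, 0.001, 0.0033], [0, 0, 0]], [[-0.01, 0.0012, 0.0041], [0, 0, 0]], [[-0.0125, 0.0015, 0.0048], [0, 0, 0]]]}}

```text
time: 14.53
eef_pos: [0.5536, -0.0166, 0.1182]
ee_rot: [0.747, 0.665, 0.003, 0.003]
wrist_force: [6.3, -1.9, 6.5]
gripper_width: 0.0135
```

Call:
{"op": "drive_tool", "data": {"moves": [[[0, 0, 0], [0, 0, 0]], [[0, 0, 0], [0, 0, 0]], [[0, 0, 0], [0, 0, 0]]]}}

```text
time: 14.78
eef_pos: [0.5534, -0.0166, 0.1184]
ee_rot: [0.747, 0.665, 0.003, 0.003]
wrist_force: [2.7, -0.9, 2.9]
gripper_width: 0.013
```

```bash
python3 -c "
from h import *
zoom('z18',(90,150),(215,280),200)"
```

```text
[ 0.5535 -0.0166  0.1183] [0.747 0.665 0.003 0.003] 0.013000040496763638 [ 2.  -0.5  3.9] 14.8833
```

View pics/z18.png

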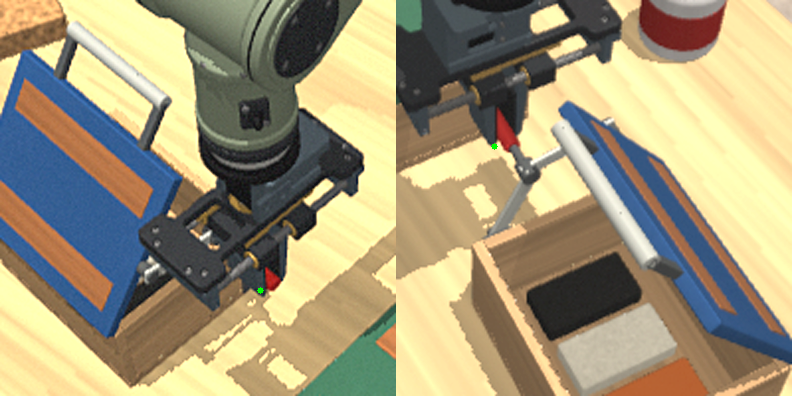

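Call:
{"op": "drive_tool", "data": {"moves": [[[-0.002, 0.0003, 0.0006], [0, 0, 0]], [[-0.004, 0.0005, 0.0011], [0, 0, 0]], [[-0.006, 0.0008, 0.0015], [0, 0, 0]], [[-0.008, 0.001, 0.0019], [0, 0, 0]], [[-0.01, 0.0012, 0.0022], [0, 0, 0]]]}}

```text
time: 15.3
eef_pos: [0.5444, -0.0154, 0.1215]
ee_rot: [0.747, 0.665, 0.004, 0.004]
wrist_force: [3.6, -1.4, 6.1]
gripper_width: 0.0131
```

Call:
{"op": "drive_tool", "data": {"moves": [[[0, 0, 0], [0, 0, 0]], [[0, 0, 0], [0, 0, 0]], [[0, 0, 0], [0, 0, 0]]]}}

```text
time: 15.55
eef_pos: [0.5434, -0.0153, 0.1217]
ee_rot: [0.747, 0.665, 0.003, 0.004]
wrist_force: [1.1, -0.2, 6.2]
gripper_width: 0.0131
```

```bash
python3 -c "
from h import *
zoom('z19',(90,150),(215,280),200)"
```

```text
[ 0.5434 -0.0153  0.1217] [0.747 0.665 0.003 0.004] 0.013284274311440141 [ 0.3 -0.2  5.8] 15.65
```

View pics/z19.png

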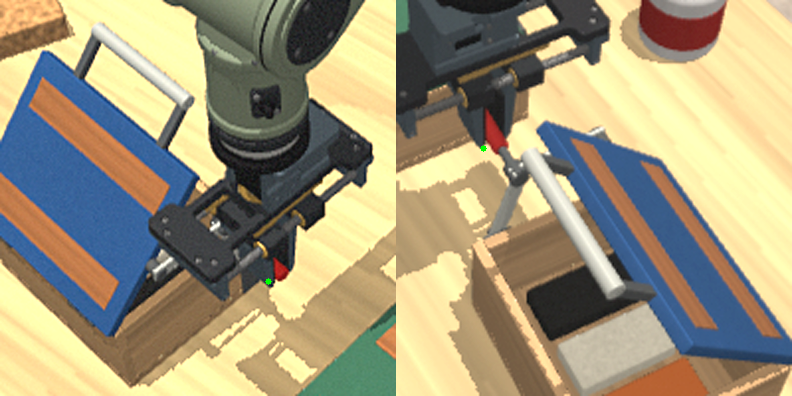

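Call:
{"op": "drive_tool", "data": {"moves": [[[-0.002, 0.0003, 0.0003], [0, 0, 0]], [[-0.004, 0.0005, 0.0006], [0, 0, 0]], [[-0.006, 0.0008, 0.0009], [0, 0, 0]], [[-0.008, 0.001, 0.0012], [0, 0, 0]], [[-0.008, 0.001, 0.0012], [0, 0, 0]]]}}

```text
time: 16.07
eef_pos: [0.5333, -0.0141, 0.1228]
ee_rot: [0.747, 0.665, 0.002, 0.002]
wrist_force: [-2.2, -0.9, 7.9]
gripper_width: 0.0129
```

Call:
{"op": "drive_tool", "data": {"moves": [[[0, 0, 0], [0, 0, 0]], [[0, 0, 0], [0, 0, 0]], [[0, 0, 0], [0, 0, 0]], [[0, 0, 0], [0, 0, 0]]]}}

```text
time: 16.4
eef_pos: [0.5297, -0.0137, 0.1227]
ee_rot: [0.747, 0.665, -0.001, -0.001]
wrist_force: [-5.9, -0.2, 11.1]
gripper_width: 0.0132
```

```bash
python3 -c "
from h import *
zoom('z20',(90,150),(215,280),200)"
```

```text
[ 0.5293 -0.0136  0.1227] [ 0.747  0.665 -0.001 -0.001] 0.013030531811286852 [-7.1  1.6 11.1] 16.5
```

View pics/z20.png

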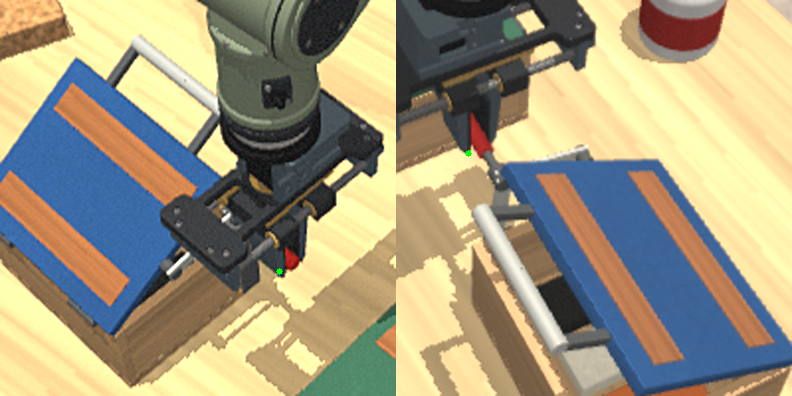

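The lid is at about 0.35 rad and the folded stay is now being driven by the lid's own weight. The tool is pushed past its target, and the knee will swing a few mm back before the lid is shut. I'll open the fingers around the grip so that the lid sinks shut freely.

Call:
{"op": "drive_tool", "data": {"moves": [[[0, 0, 0], [0, 0, 0]], [[0, 0, 0], [0, 0, 0]], [[0, 0, 0], [0, 0, 0]], [[0, 0, 0], [0, 0, 0]], [[0, 0, 0], [0, 0, 0]]], "gripper": 0.6}}

```text
time: 16.92
eef_pos: [0.5288, -0.0135, 0.1221]
ee_rot: [0.747, 0.665, -0.002, -0.002]
wrist_force: [0.2, -0.1, 0.7]
gripper_width: 0.0438
```

Call:
{"op": "drive_tool", "data": {"moves": [[[0, 0, 0], [0, 0, 0]], [[0, 0, 0], [0, 0, 0]], [[0, 0, 0], [0, 0, 0]], [[0, 0, 0], [0, 0, 0]], [[0, 0, 0], [0, 0, 0]]]}}

```text
time: 17.33
eef_pos: [0.5288, -0.0135, 0.1221]
ee_rot: [0.747, 0.665, -0.002, -0.002]
wrist_force: [-0.1, 0.3, -0.2]
gripper_width: 0.0545
```

```bash
python3 -c "
from h import *
zoom('z21',(90,150),(215,280),200)"
```

```text
[ 0.5288 -0.0135  0.1221] [ 0.747  0.665 -0.002 -0.002] 0.0550597633746712 [-0.5 -0.1 -0. ] 17.4333
```

View pics/z21.png

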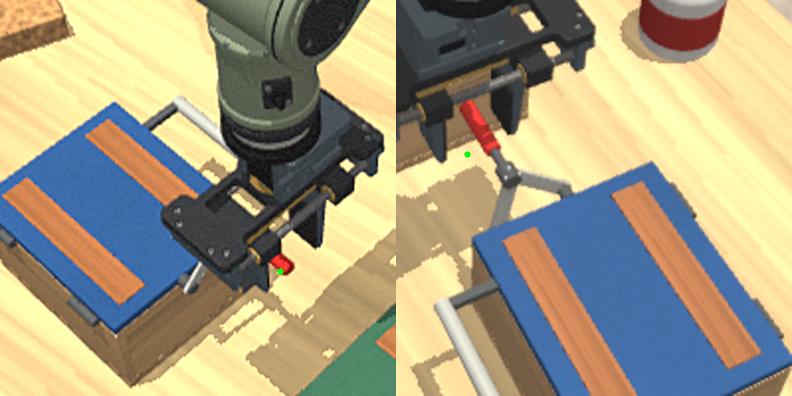

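The lid looks shut and the grip is free between the fingers. Withdrawing straight up and checking.

Call:
{"op": "drive_tool", "data": {"moves": [[[0.002, 0, 0.02], [0, 0, 0]], [[0.002, 0, 0.05], [0, 0, 0]], [[0.002, 0, 0.085], [0, 0, 0]], [[-0.02, 0, 0.12], [0, 0, 0]], [[-0.055, 0, 0.135], [0, 0, 0]]]}}

```text
time: 17.85
eef_pos: [0.4775, -0.0137, 0.2612]
ee_rot: [0.747, 0.665, 0.001, 0.001]
wrist_force: [0.3, 0.1, 1.2]
gripper_width: 0.0545
```

Call:
{"op": "drive_tool", "data": {"moves": [[[-0.04, 0, 0], [0, 0, 0]], [[-0.08, 0, 0], [0, 0, 0]], [[-0.1, 0, 0], [0, 0, 0]], [[-0.1, 0, 0], [0, 0, 0]], [[-0.1, 0, 0], [0, 0, 0]]]}}

```text
time: 18.27
eef_pos: [0.3772, -0.0137, 0.2618]
ee_rot: [0.747, 0.665, 0.002, 0.002]
wrist_force: [0.3, -0.2, 0.4]
gripper_width: 0.0544
```

Run:
```python
from h import *
c,f=cams()
a=cv2.imread("pics/scene0.png");b=cv2.imread("pics/side0.png")
x=cv2.resize(f[0][125:275,125:325,::-1],None,fx=2,fy=2);y=cv2.resize(f[1][255:455,290:490,::-1],(300,300))
x0=cv2.resize(a[125:275,125:325],None,fx=2,fy=2);y0=cv2.resize(b[255:455,290:490],(300,300))
cv2.imwrite("pics/fin.png",np.vstack([np.hstack([x0,y0]),np.hstack([x,y])]))
from rig import ctrl
s=ctrl.observe();print(s["time"],s["eef_pos"])
for (u,v) in ((y0,y),(x0,x)): print(cv2.absdiff(u,v).mean())
```

```text
18.3667 [ 0.37852185 -0.01371336  0.26140667]
16.450733333333332
5.166852777777778
```

View pics/fin.png

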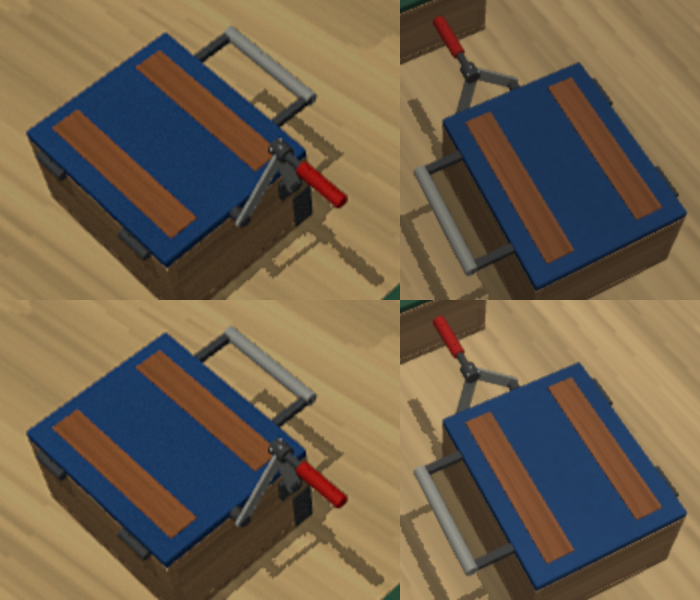

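The lid, bar and grip are back at their starting pixels in both views. Handing in.

```bash
python3 -c "
from rig import ctrl
print(ctrl.job_done())"
```

```text
the job is handed in; nothing more can be done
None
```

The stay worked through one full cycle and the job was handed in at about 18.4 s of the 51 s allowed. I raised the blue lid by its bar until the knee dropped past straight, then let it stand on the locked stay, untouched for about 3 s. Then I led the red grip back along its arc, and the lid came down shut.

- **First grasp:** it failed. The fingertips sit about 20 mm higher than the TCP reading, and the bar slipped out below the pads. I went down 20 mm deeper and it held, with the opening at about 13 mm on the 14 mm bar.
- **Last part of closing:** at about 0.35 rad the lid's weight was already folding the stay, so I opened the fingers around the grip. The lid sank the rest of the way by itself.
- **Last checks:** in the scene and side views the blue lid, bar and grip looked the same as before the start. I never touched the green box, but my final pictures show only its edge. The highest wrist force I saw was about 13 N.

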